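Gauge the fillers and pack the gel-casting box

TASK

The gel-casting box has a gap left beside its stack of glass cassettes, to be packed with the 12 mm filler. Pinch the clear filler plates where they stand in the rack to find the one that is 12 mm thick, and work it gently down, tab up, into the gap between the end cassette and the sprung pressure plate until it stands fully home on the floor of the box; then let go. Never put a thinner one in the gap, force anything against the glass or drive the pressure plate onto its stop, and leave the other two fillers in their bays and the things around as they are.

Things in the scene. Friction and masses are not known exactly. Their poses are not given: they have to be found in the camera images.
- filler_a: one of three clear acrylic filler plates: 100 mm wide (x), 80 high, plus a gripping tab 44 wide and 34 high centred on the top edge; one thickness (y) all over. One is 9, one 12, one 15 mm thick, unmarked; which letter is which is not known. 80-150 g. Stands upright, tab up, in a bay of the rack. Origin: middle of the bottom edge; z up. Either face may point either way.
- filler_b: another of the three clear acrylic filler plates: 100 mm wide (x), 80 high, plus a gripping tab 44 wide and 34 high centred on the top edge; one thickness (y) all over. One is 9, one 12, one 15 mm thick, unmarked; which letter is which is not known. 80-150 g. Stands upright, tab up, in a bay of the rack. Origin: middle of the bottom edge; z up. Either face may point either way.
- filler_c: another of the three clear acrylic filler plates: 100 mm wide (x), 80 high, plus a gripping tab 44 wide and 34 high centred on the top edge; one thickness (y) all over. One is 9, one 12, one 15 mm thick, unmarked; which letter is which is not known. 80-150 g. Stands upright, tab up, in a bay of the rack. Origin: middle of the bottom edge; z up. Either face may point either way.
- rack: white plastic rack, fixed, 124 mm (x) by 176 mm (y). Three equal 16 mm wide bays at y = -54, 0, +54 mm hold the fillers by their side edges (a thin one may lean up to 0.11 rad); the blocks there rise to 72 mm and stand 38 mm or more from the middle of a filler, which is free for fingers. Fillers stand 10 mm above the origin, thickness along the rack's y. Origin: centre of the underside.
- caster: gel-casting box, fixed, 124 mm (x) by 156 mm (y), open on top, all below 90 mm. Side walls (inside at x = +-52.5 mm) rise to 72 mm. Floor 12 mm above the origin: a filler that is home has its origin there, thickness along y, tab from 92 to 126 mm. Glass cassettes 100 mm wide stand on the +y side, the pressure plate on the -y side. Origin: centre of the underside.
- mouth (a point): box x = 0, y = +2 mm, height 90 mm, axes as the box: where the upper edge of the end cassette is on average. In truth the glass end face, looking to -y, and the pressure plate with it stand up to 6 mm to either side along y (different each time, not measured: look or feel for it). The cassette tops on the +y side are level at 90 mm. The gap is 9.5 mm wide at rest.
- pressure (a joint): m the sprung pressure plate is pushed back to the box's -y: 0 at rest (9.5 mm from the glass face), 0.0046 at its hard stop. About 3 N to start it, 0.9 N more per mm; it does not tilt. A lead-in lip flares back from its face: 9.5 mm from the glass face at height 78 mm, 18.5 mm from it at height 90 mm (the lip's top). Friction of filler on box about 0.6.
- beaker: glass beaker, 64 mm wide, 85 mm tall, loose; origin centre of its underside. Leave alone.
- flask: conical flask, 76 mm wide, 130 mm tall, loose; origin centre of its underside. Leave alone.
- reagent: glass jar with a cap, 72 mm wide, 125 mm tall, loose; origin centre of its underside. Leave alone.
- dropper: small white dropper bottle, 26 mm wide, 85 mm tall, loose; origin centre of its underside. Leave alone.
- petri: closed petri dish, 64 mm wide, 16 mm tall, loose; origin centre of its underside. Leave alone.
- slidebox: paper box of microscope slides, 82 by 34 by 30 mm, loose; origin centre of its underside. Leave alone.
- comb: flat white gel comb, 100 by 34 by 5 mm, loose; origin under the middle of its spine. Leave alone.
Things that resemble listed ones, but are neither listed nor needed, are in the scene too. Leave any black or pink look-alike of the filler_b alone.

How it is judged:
On the way, in this order (a step that is already met when the one before it is completed fails the run):
1. a filler is lifted clear of the rack (z of any of filler_a, filler_b, filler_c in the frame of rack above 0.05 m), for 0.1 s.
2. the filler is well down in the gap and holds the pressure plate back as a 12 mm one does (((z of filler_a in the frame of caster below 0.03 m and horizontal distance between filler_a and mouth below 0.02 m) or (z of filler_b in the frame of caster below 0.03 m and horizontal distance between filler_b and mouth below 0.02 m) or (z of filler_c in the frame of caster below 0.03 m and horizontal distance between filler_c and mouth below 0.02 m)) and value of joint pressure between 0.001 and 0.004 m), for 0.2 s.
At the end, for the whole second after the job is handed in: One filler stands let go in the gap: within 2 mm of the floor, 18 mm of the mouth point in plan, upright and square within 0.04 rad, and holds the pressure plate 1 to 4 mm back (12 mm thick). The other two are in their bays (25 mm, 0.3 rad), bystanders within 20 mm of their starts (((z of filler_a in the frame of caster below 0.014 m and horizontal distance between filler_a and mouth below 0.018 m and angle between filler_a's own z axis and vertical below 0.04 rad and angle between the y axis of filler_a and the y axis of caster, either way round below 0.04 rad and linear speed of filler_a below 0.01 m/s and z of each of filler_b, filler_c in the frame of rack below 0.02 m and distance of each of filler_b, filler_c from where it was at the start of the episode below 0.025 m and angle between each of filler_b, filler_c's own z axis and vertical below 0.3 rad) or (z of filler_b in the frame of caster below 0.014 m and horizontal distance between filler_b and mouth below 0.018 m and angle between filler_b's own z axis and vertical below 0.04 rad and angle between the y axis of filler_b and the y axis of caster, either way round below 0.04 rad and linear speed of filler_b below 0.01 m/s and z of each of filler_a, filler_c in the frame of rack below 0.02 m and distance of each of filler_a, filler_c from where it was at the start of the episode below 0.025 m and angle between each of filler_a, filler_c's own z axis and vertical below 0.3 rad) or (z of filler_c in the frame of caster below 0.014 m and horizontal distance between filler_c and mouth below 0.018 m and angle between filler_c's own z axis and vertical below 0.04 rad and angle between the y axis of filler_c and the y axis of caster, either way round below 0.04 rad and linear speed of filler_c below 0.01 m/s and z of each of filler_a, filler_b in the frame of rack below 0.02 m and distance of each of filler_a, filler_b from where it was at the start of the episode below 0.025 m and angle between each of filler_a, filler_b's own z axis and vertical below 0.3 rad)) and value of joint pressure between 0.001 and 0.004 m and distance of each of beaker, flask, reagent, dropper, petri, slidebox, comb from where it was at the start of the episode below 0.02 m); the robot touches nothing.
It fails at once if a filler is pressed against the casting box, its glass or its pressure plate with more than 60 N, all its contacts added up (contact force between any of filler_a, filler_b, filler_c and caster above 60 N).
It fails at once if a filler too thin to move the pressure plate is put down into the gap (((z of filler_a in the frame of caster below 0.05 m and horizontal distance between filler_a and mouth below 0.02 m) or (z of filler_b in the frame of caster below 0.05 m and horizontal distance between filler_b and mouth below 0.02 m) or (z of filler_c in the frame of caster below 0.05 m and horizontal distance between filler_c and mouth below 0.02 m)) and value of joint pressure below 0.0007 m).
It fails at once if the pressure plate is driven onto its stop (more than 4.4 mm back) (value of joint pressure above 0.0044 m).
It fails at once if the gripper or arm bears on the casting box with more than 5 N (contact force between any of the fingers, the arm and caster above 5 N).
It fails at once if a bystander is pushed away or knocked over (distance of any of beaker, flask, reagent, dropper, petri, slidebox, comb from where it was at the start of the episode above 0.03 m or angle between any of beaker, flask, reagent, dropper, petri, slidebox, comb's own z axis and vertical above 0.3 rad).
It also fails if it takes over 72 s, if anything falls off the work surface, if the arm or the gripper's body presses on something with over 40 N, if the wrist force passes 120 N, or if a joint passes its speed limit or range.

ROBOT

A 7-joint arm with a two-finger parallel gripper is mounted at the origin on the work surface. World frame = base frame: x ahead of the robot, y to its left, z up, the work surface at z = 0. Lengths are in m, angles in rad, forces in N, time in s.
With the tool pointing down it reaches from about 0.425 to 0.95 m from the base axis. Payload 4.7 kg.
Tool frame: the origin (TCP) lies on the front face of the gripper's body, between the roots of the fingers; the fingertips stand 73 mm ahead of it and the grasp point (between the pads) lies 54 mm ahead of it; z points along the fingers, y is the direction in which the jaws open and shut (so a half turn about z gives the same grasp; the last joint's range is limited). The gripper opens to 85 mm and grips with 20 to 120 N. Pads are 22 mm wide; open, the fingers measure 114 mm over their backs; the gripper's body (76 mm by 85 mm) begins 54 mm behind the grasp point. The pads swing forward as they close: fully open they stand 13 mm farther back than shut.
Start: joints at [1.26, 0.469, -0.049, 1.532, 0.024, 1.141, -0.082], TCP at [0.188, -0.648, 0.304] pointing down, gripper open.
Joint ranges: [-2.59, 2.59], [-0.33, 1.99], [-1.39, 1.29], [0.1, 2.45], [-1.04, 4.18], [0.21, 1.99], [-2.66, 2.66]. Speed limits (rad/s): [2.57, 2.57, 3.14, 3.14, 3.14, 3.14, 3.14].

INTERFACE

Orientations are given as a unit quaternion [x, y, z, w].
In Python, from workcell import manip, jaws, ik, imaging gives the robot as it stands. Calls block until the motion is done:
- manip.goto(position, orientation): joint-space move of the TCP to a pose.
- manip.move_linear(position, ori=None, vel=0.15): straight line of the TCP; ori=None keeps the orientation; vel is the mean speed in m/s.
- manip.set_joints(angles): joint-space move.
- jaws.set_gripper(opening, squeeze=None): finger opening in m; squeeze is the grip in N (None keeps the last); returns when the fingers have stopped.
- manip.hold(seconds).
- ik(position, orientation): joint angles nearest the present ones, or None.
- manip.sense(): the state.
- imaging.snapshot(name): name is "side" or "top"; returns the picture (480x640x3 uint8, blue, green, red); there is no depth.
- imaging.camera_model(name): a dict with "vfov" (degrees; the focal length in pixels is half the picture's height over the tangent of half this angle, whatever the lens; pixels are square), "cx", "cy" (the principal point, pixels), "R" (3x3) and "t" (3): a world point X has camera coordinates R X + t. Camera axes: x right, y down, z forward; pixel columns grow to the right and rows downward; lengths in m; the calibration is good to about 2 mm. A picture is of the moment at which its call begins. camera_model takes no time and is no camera call.
A pose or a line that the arm cannot do raises manip.Unreachable and nothing moves.
- manip.job_done(): hands the job in, once; it reports no verdict.
The state is a dict: "clock": time; "qpos": joint angles; "joint_velocities": joint speeds; "tau": joint torques, N m; "ee_pos": TCP position; "eef_rot": TCP orientation; "force": force on the tool from outside, world axes, zero at the start; "ft_torque": the same for the moment, N m; "finger_gap": finger opening in m.
Only numpy, scipy, OpenCV 4.12 (cv2) and the standard library are available. Lean on these libraries where they do the work, as an engineer would, in place of code of your own. Each camera call takes 0.05 s, during which the arm holds its last target.

## Working session

There is one attempt and no reset: what is moved stays moved. The work goes in short steps, each a Python script; the robot and the scene stay as the last script left them, time stands still between calls to the robot, and variables do not carry over. Pictures are saved under pics/ and viewed, and the job is handed in when it is done.

```bash
ls; mkdir -p pics
python3 - <<'E'
from workcell import manip, jaws, ik, imaging
import cv2
s=manip.sense(); print(s)
for n in("side","top"):
    cv2.imwrite(f"pics/{n}0.png",imaging.snapshot(n)); print(n,imaging.camera_model(n))
E
```

```text
pics
{'clock': 0.0, 'qpos': array([ 1.26010294,  0.46946006, -0.04857555,  1.53366187,  0.02410959,
        1.14100511, -0.08229183]), 'joint_velocities': array([ 4.97792779e-05, -1.60470604e-03,  6.52408093e-04, -3.15186421e-04,
        8.83595886e-04,  1.02627755e-03,  3.44162742e-04]), 'tau': array([ 1.40914663e-04, -5.10301566e+01, -4.64688172e-02, -2.37705946e+01,
        1.06986289e-02,  7.57300761e-03, -6.89071967e-06]), 'ee_pos': array([ 0.18758699, -0.6479636 ,  0.30286224]), 'eef_rot': array([ 9.90088189e-01,  1.40443684e-01, -1.80384199e-04, -9.57403661e-04]), 'force': array([0.32359018, 0.26926297, 0.7180381 ]), 'ft_torque': array([ 0.04154034, -0.02214703,  0.03631582]), 'finger_gap': 0.08540604851924607}
side {'vfov': 49.54516710992385, 'cx': 324.0362034886568, 'cy': 241.70551945552506, 'R': array([[ 0.97183893, -0.23527995, -0.01313145],
       [-0.16883865, -0.65635954, -0.73531331],
       [ 0.16438552,  0.7168232 , -0.6776001 ]]), 't': array([-0.50574133,  0.19866376,  0.98082332])}
top {'vfov': 50.4081935283946, 'cx': 318.63466037387474, 'cy': 245.28069527097384, 'R': array([[-0.0356877 , -0.99935918, -0.00275881],
       [-0.97840806,  0.0355016 , -0.20361069],
       [ 0.20357815, -0.00456715, -0.97904805]]), 't': array([0.0734744 , 0.55480927, 1.01985103])}
```

View pics/side0.png

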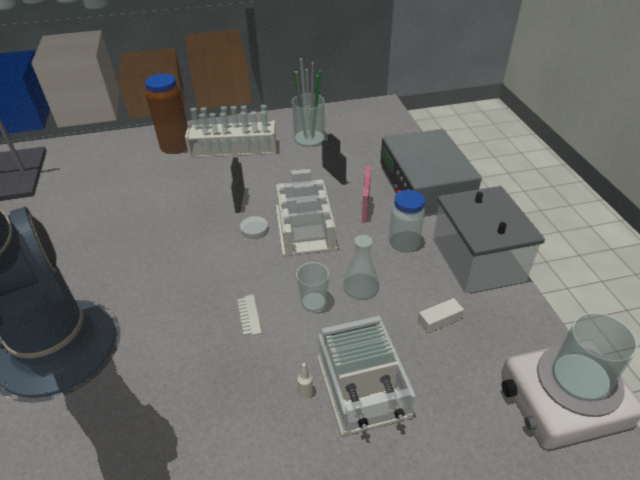

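View pics/top0.png

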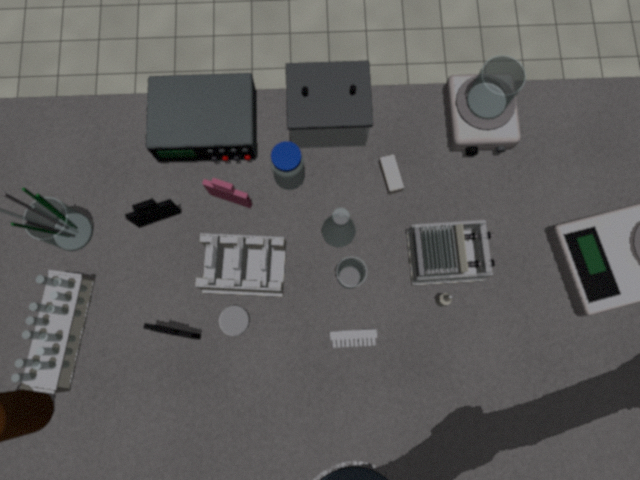

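The rack is near top(240,263) / side(306,215). The casting box is near top(452,252) / side(365,375), with its pressure plate on the −y side. Next I'll zoom in on both.

```bash
cat > h.py <<'E'
import numpy as np, cv2
from workcell import manip, jaws, ik, imaging
from scipy.spatial.transform import Rotation as Ro
def cam(n):
    m=imaging.camera_model(n); f=240/np.tan(np.radians(m['vfov'])/2)
    return m,f
def toplane(n,uv,z):
    m,f=cam(n); R=np.array(m['R']);t=np.array(m['t'])
    d=R.T@np.array([(uv[0]-m['cx'])/f,(uv[1]-m['cy'])/f,1]); c=-R.T@t
    return c+d*(z-c[2])/d[2]
def proj(n,X):
    m,f=cam(n); p=np.array(m['R'])@np.array(X)+np.array(m['t'])
    return np.array([m['cx']+f*p[0]/p[2],m['cy']+f*p[1]/p[2]])
def crop(src,x0,y0,w,h,k,out):
    im=cv2.imread(src)[y0:y0+h,x0:x0+w]; cv2.imwrite(out,cv2.resize(im,None,fx=k,fy=k,interpolation=cv2.INTER_CUBIC))
E
python3 - <<'E'
from h import *
crop('pics/top0.png',190,225,105,75,7,'pics/t_rack.png')
crop('pics/top0.png',400,212,105,75,7,'pics/t_cast.png')
crop('pics/side0.png',310,310,110,120,5,'pics/s_cast.png')
crop('pics/side0.png',265,160,80,100,6,'pics/s_rack.png')
E
```

```text
(no output)
```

View pics/t_rack.png

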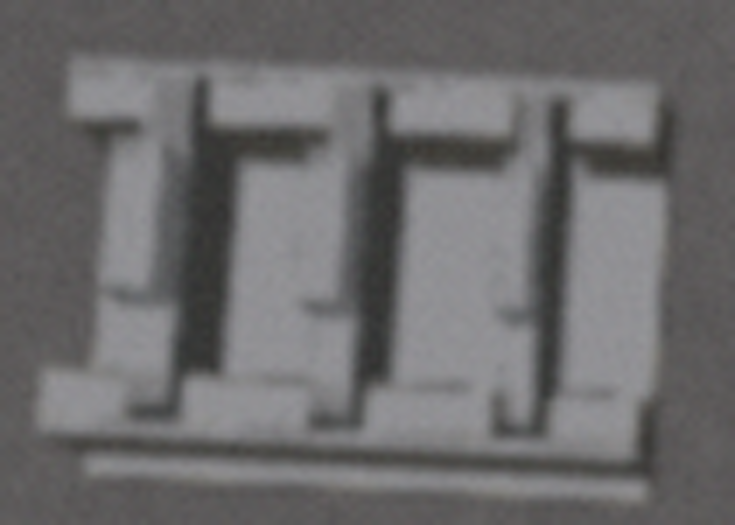

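View pics/t_cast.png

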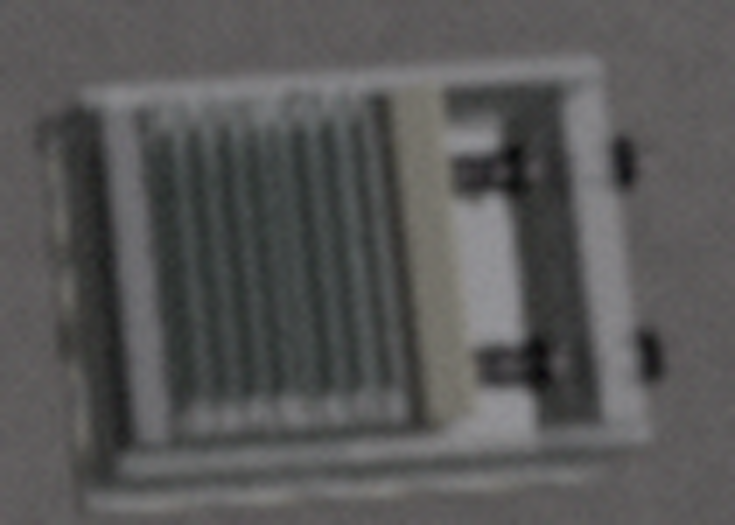

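View pics/s_cast.png

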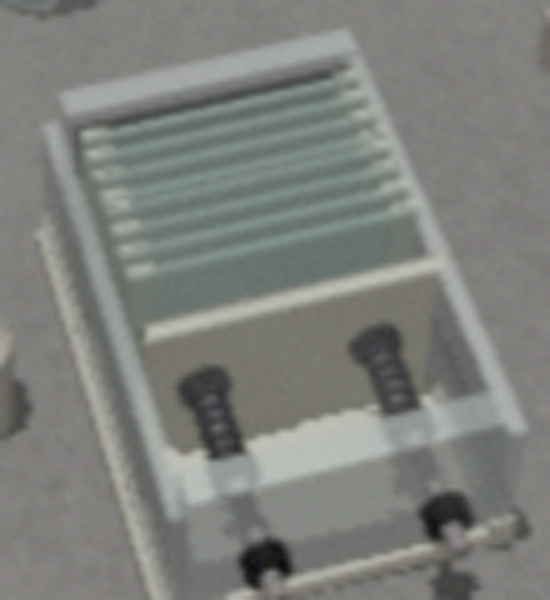

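View pics/s_rack.png

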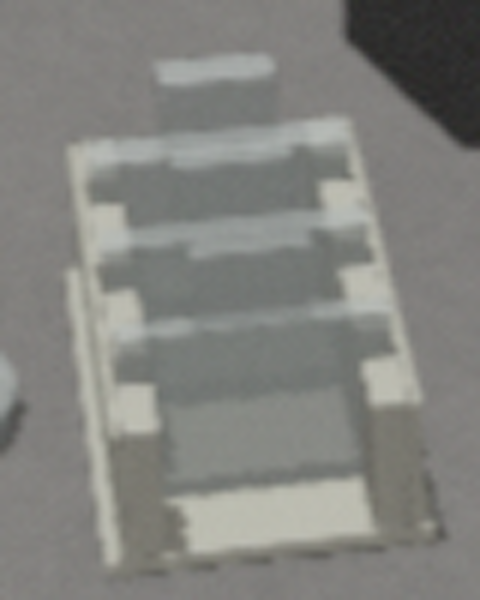

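Run:
```python
from h import *
T=lambda ox,oy,p,z:toplane('top',(ox+p[0]/7-.43,oy+p[1]/7-.43),z)
print('rack tops z72')
P=[T(190,225,p,.072) for p in [(70,60),(655,85),(638,458),(38,430)]]
for a in P: print(a.round(4))
print([round(float(np.linalg.norm(P[i]-P[(i+1)%4])),4) for i in range(4)], 'mean',np.mean(P,0))
e=(P[0]-P[1]+P[3]-P[2])[:2];print('yaw of y',np.degrees(np.arctan2(-e[0],e[1])))
e=(P[0]-P[3]+P[1]-P[2])[:2];print('yaw of x',np.degrees(np.arctan2(e[1],e[0])))
print('caster')
P=[T(400,212,p,.072) for p in [(82,90),(603,58),(652,440),(120,475)]]
for a in P: print(a.round(4))
print([round(float(np.linalg.norm(P[i]-P[(i+1)%4])),4) for i in range(4)], 'mean',np.mean(P,0))
e=(P[0]-P[1]+P[3]-P[2])[:2];print('yaw of y',np.degrees(np.arctan2(-e[0],e[1])))
e=(P[0]-P[3]+P[1]-P[2])[:2];print('yaw of x',np.degrees(np.arctan2(e[1],e[0])))
S=lambda p,z:toplane('side',(310+p[0]/5-.4,310+p[1]/5-.4),z)
print('side caster')
for p,z in [((62,97),.072),((347,30),.072),((525,428),.072),((170,515),.072),((38,230),.006),((165,600),.006)]: print(p,S(p,z).round(4))
```

```text
rack tops z72
[0.589  0.3018 0.072 ]
[0.575 0.127 0.072]
[0.4635 0.1344 0.072 ]
[0.478  0.3098 0.072 ]
[0.1753, 0.1118, 0.1761, 0.1113] mean [0.52636152 0.21826342 0.072     ]
yaw of y -4.664324287540315
yaw of x -3.964599129139988
caster
[ 0.5916 -0.1424  0.072 ]
[ 0.5958 -0.2994  0.072 ]
[ 0.4799 -0.302   0.072 ]
[ 0.4752 -0.1451  0.072 ]
[0.1571, 0.116, 0.1569, 0.1165] mean [ 0.53562704 -0.22222599  0.072     ]
yaw of y 1.6229297386692028
yaw of x 1.2828619520869906
side caster
(62, 97) [ 0.4847 -0.1364  0.072 ]
(347, 30) [ 0.591  -0.1323  0.072 ]
(525, 428) [ 0.5954 -0.2982  0.072 ]
(170, 515) [ 0.4796 -0.2998  0.072 ]
(38, 230) [ 0.4729 -0.1433  0.006 ]
(165, 600) [ 0.4806 -0.2931  0.006 ]
```

Run:
```python
from h import *
S=lambda p,z:toplane('side',(265+p[0]/6-.42,160+p[1]/6-.42),z)
c=np.array([.5264,.2183]);a=np.radians(-4.4);R=np.array([[np.cos(a),-np.sin(a)],[np.sin(a),np.cos(a)]])
print("rack-frame xy")
for p,z in [((215,62),.124),((215,80),.124),((240,155),.124),((240,165),.124),((250,237),.124),((250,250),.124),((215,145),.09),((230,232),.09),((250,325),.09)]:
    print(p,z,(R.T@(S(p,z)[:2]-c)).round(4))
T=lambda p,z:toplane('top',(190+p[0]/7-.43,225+p[1]/7-.43),z)
print('top')
for p,z in [((105,220),.124),((160,220),.124),((310,220),.124),((350,220),.124),((505,220),.124),((535,220),.124),((175,360),.09),((355,360),.09),((538,360),.09)]:
    print(p,z,(R.T@(T(p,z)[:2]-c)).round(4))
# expected nominal
for y in(-.054,0,.054):
  q=R@[0,y]+c; print(y,q,'top px',proj('top',[*q,.124]),'crop',(proj('top',[*q,.124])-[190,225])*7+3)
crop('pics/top0.png',195,228,95,72,8,'pics/a.png')
g=cv2.imread('pics/top0.png',0)
for r in (250,255,258,262,275): print(r,g[r,200:288])
m,f=cam('top'); print(-np.array(m['R']).T@m['t'])
```

```text
rack-frame xy
(215, 62) 0.124 [0.0027 0.0571]
(215, 80) 0.124 [0.0012 0.0455]
(240, 155) 0.124 [ 0.0042 -0.003 ]
(240, 165) 0.124 [ 0.0033 -0.009 ]
(250, 237) 0.124 [ 0.0012 -0.0516]
(250, 250) 0.124 [ 0.0002 -0.059 ]
(215, 145) 0.09 [0.0004 0.051 ]
(230, 232) 0.09 [-0.001  -0.0039]
(250, 325) 0.09 [-0.001 -0.059]
top
(105, 220) 0.124 [-0.0013  0.061 ]
(160, 220) 0.124 [-0.0007  0.0455]
(310, 220) 0.124 [0.001  0.0033]
(350, 220) 0.124 [ 0.0015 -0.008 ]
(505, 220) 0.124 [ 0.0033 -0.0516]
(535, 220) 0.124 [ 0.0036 -0.06  ]
(175, 360) 0.09 [-0.0355  0.0453]
(355, 360) 0.09 [-0.0334 -0.0067]
(538, 360) 0.09 [-0.0312 -0.0595]
-0.054 [0.52225717 0.16445915] top px [262.83800062 257.68311805] crop [512.86600436 231.78182635]
0 [0.5264 0.2183] top px [235.48465726 256.58851796] crop [321.3926008  224.11962574]
0.054 [0.53054283 0.27214085] top px [208.16383106 255.49521912] crop [130.14681743 216.46653381]
250 [ 87  85  87  90  97 115 138 144 145 144 144 142 132 108  95  82  77  67
  60  52  54  52  58  79 115 138 142 146 145 147 142 141 140 139 144 143
 142 143 136 117  98  84  68  56  55 
[... 957 characters left out ...]
95  84  76  63  55
  54  54  54  60  77 115 136 141 142 144 143 144 145 143 139 145 143 142
 145 135 121  99  83  67  59  55  55  60  76 113 136 145 142 148 143 145
 147 145 144 144 142 141 144 142 140 143 136 114  88  68  56  55  81 115
 138 142 143 147 143 143 144 142 144 142 144 137 121  97  90  88]
275 [ 90  89  99 120 138 144 144 145 145 147 146 146 145 135 102  69  56  54
  54  53  59  83 120 137 144 142 143 145 146 144 145 146 144 144 141 144
 146 146 147 133 106  68  52  55  54  77 116 135 144 141 144 140 146 147
 145 145 143 147 145 145 146 145 145 145 145 131  99  66  55  73 107 132
 143 146 145 145 141 144 143 145 144 146 143 130 105  92  90  88]
[0.3378326  0.05838851 1.11165096]
```

Run:
```python
from h import *
c=np.array([.5355,-.2222]);a=np.radians(1.45);R=np.array([[np.cos(a),-np.sin(a)],[np.sin(a),np.cos(a)]])
from scipy.ndimage import map_coordinates as mc
ys=np.arange(.030,-.0401,-.002)
print('y mm',(ys*1000).astype(int).tolist())
for n in('top','side'):
  im=cv2.imread(f'pics/{n}0.png')
  for x in(-.03,-.015,0,.015,.03):
    P=[proj(n,[*(R@[x,y]+c),.09]) for y in ys]; P=np.array(P)
    print(n,x,[int(mc(im[:,:,0].astype(float),[[p[1]],[p[0]]],order=1)[0]) for p in P])
    print(n,' red',[int(mc(im[:,:,2].astype(float),[[p[1]],[p[0]]],order=1)[0]) for p in P])
S=lambda p,z:(R.T@(toplane('side',(310+p[0]/5-.4,310+p[1]/5-.4),z)[:2]-c)).round(4)
print('side glass edge',S((130,275),.09),S((410,210),.09))
print('side lip top',S((150,325),.09),S((435,262),.09),S((150,338),.09))
T=lambda p,z:(R.T@(toplane('top',(400+p[0]/7-.43,212+p[1]/7-.43),z)[:2]-c)).round(4)
print('top glass edge',T((378,110),.09),T((408,415),.09))
print('top lip top',T((390,90),.09),T((428,425),.09),T((445,90),.09),T((470,425),.09))
```

```text
y mm [30, 27, 25, 23, 21, 19, 17, 15, 13, 11, 9, 7, 5, 3, 1, 0, -2, -4, -6, -8, -10, -12, -14, -16, -18, -20, -22, -24, -26, -28, -30, -32, -34, -36, -38, -40]
top -0.03 [68, 66, 68, 70, 62, 55, 60, 69, 66, 58, 65, 79, 77, 64, 63, 76, 76, 59, 55, 72, 92, 102, 104, 105, 105, 110, 112, 106, 97, 89, 84, 86, 94, 91, 69, 41]
top  red [66, 63, 64, 65, 58, 51, 58, 66, 62, 54, 61, 74, 74, 62, 61, 74, 75, 61, 58, 79, 102, 111, 113, 114, 115, 119, 119, 110, 98, 87, 84, 85, 93, 87, 66, 40]
top -0.015 [69, 65, 66, 71, 61, 51, 62, 73, 66, 57, 63, 75, 76, 62, 62, 76, 76, 61, 57, 74, 93, 101, 103, 105, 108, 114, 125, 138, 144, 145, 146, 148, 147, 143, 126, 91]
top  red [66, 62, 64, 68, 57, 48, 57, 68, 62, 54, 60, 73, 74, 62, 61, 76, 76, 63, 62, 81, 102, 111, 113, 115, 117, 123, 132, 140, 142, 142, 143, 145, 144, 140, 123, 88]
top 0 [69, 66, 68, 70, 63, 53, 61, 71, 69, 54, 62, 84, 81, 64, 62, 78, 77, 59, 55, 73, 92, 102, 105, 106, 109, 114, 124, 137, 146, 147, 147, 148, 147, 144, 124, 89]
top  red [65, 62, 64, 64, 59, 49, 58, 66, 63, 52, 61, 78, 77, 62, 61, 76, 77, 61, 60, 80, 100, 111, 114, 114, 11
[... 2182 characters left out ...]
102, 102, 125, 169, 185, 164, 130, 120, 119, 119, 119, 119, 112]
side 0.03 [130, 132, 127, 132, 122, 112, 115, 134, 127, 113, 113, 130, 130, 117, 111, 125, 134, 122, 113, 109, 108, 109, 110, 109, 109, 124, 158, 173, 154, 122, 110, 108, 108, 108, 110, 110]
side  red [122, 123, 119, 123, 115, 106, 110, 126, 117, 106, 106, 121, 122, 109, 104, 116, 125, 114, 105, 103, 101, 102, 103, 102, 104, 129, 169, 185, 165, 132, 120, 118, 118, 118, 119, 119]
side glass edge [-0.0493 -0.0017] [ 0.0464 -0.0022]
side lip top [-0.0483 -0.0213] [ 0.0471 -0.0234] [-0.0496 -0.0258]
top glass edge [ 0.0424 -0.0044] [-0.0484 -0.0026]
top lip top [ 0.0482 -0.0086] [-0.0516 -0.0081] [ 0.0472 -0.0248] [-0.0524 -0.0202]
```

Run:
```python
from h import *
crop('pics/top0.png',440,220,45,60,10,'pics/t2.png')
crop('pics/side0.png',325,340,80,50,10,'pics/s2.png')
```

```text
(no output)
```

View pics/s2.png

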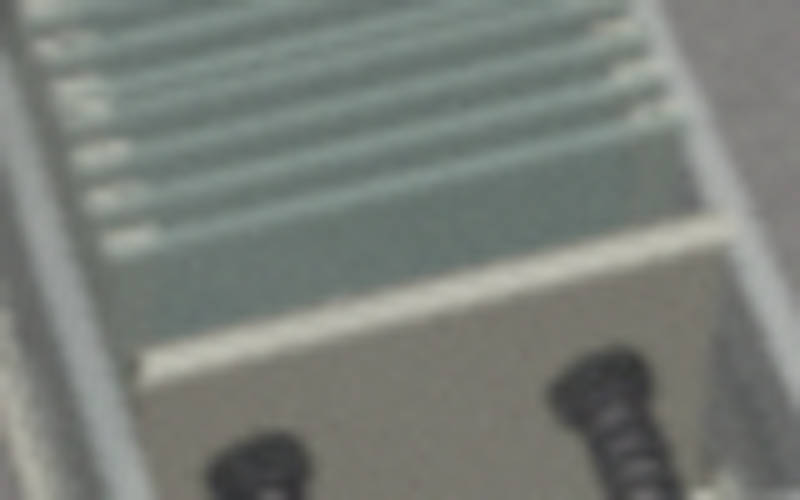

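View pics/t2.png

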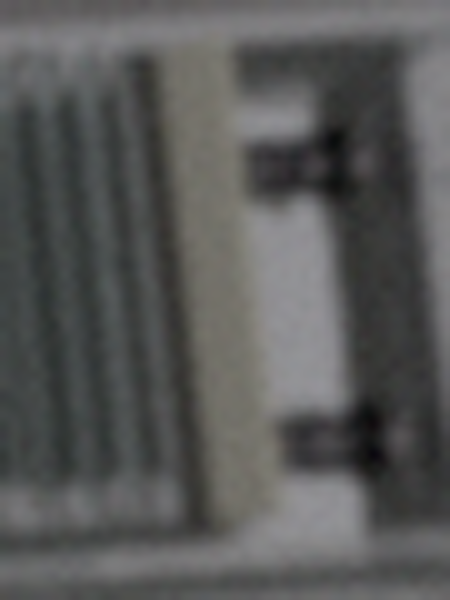

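```bash
cat >> h.py <<'E'
RC=np.array([.5264,.2183]);RA=np.radians(-4.4)
BC=np.array([.5355,-.2222]);BA=np.radians(1.45)
def q(a): return (Ro.from_euler('z',a)*Ro.from_euler('x',np.pi)).as_quat()
def r2(a): return np.array([[np.cos(a),-np.sin(a)],[np.sin(a),np.cos(a)]])
def rack(x,y,z): return [*(RC+r2(RA)@[x,y]),z]
def box(x,y,z): return [*(BC+r2(BA)@[x,y]),z]
def st(m=''):
    s=manip.sense(); print(m,'t%.2f'%s['clock'],'p',s['ee_pos'].round(4),'F',s['force'].round(2),'M',s['ft_torque'].round(3),'gap %.2f'%(s['finger_gap']*1000)); return s
E
python3 - <<'E'
from h import *
jaws.set_gripper(.04,20)
manip.goto(rack(0,-.003,.26),q(RA)); st('above')
cv2.imwrite('pics/s1.png',imaging.snapshot('side'));cv2.imwrite('pics/t1.png',imaging.snapshot('top'))
print(manip.sense()['qpos'])
E
```

```text
above t3.85 p [0.5266 0.2146 0.2599] F [-1.23  0.81 -1.29] M [-0.06  -0.018 -0.   ] gap 39.76
[ 0.24064974  0.50919995 -0.94987457  1.80173248  0.46780442  1.07500611
 -2.52846759]
```

View pics/s1.png

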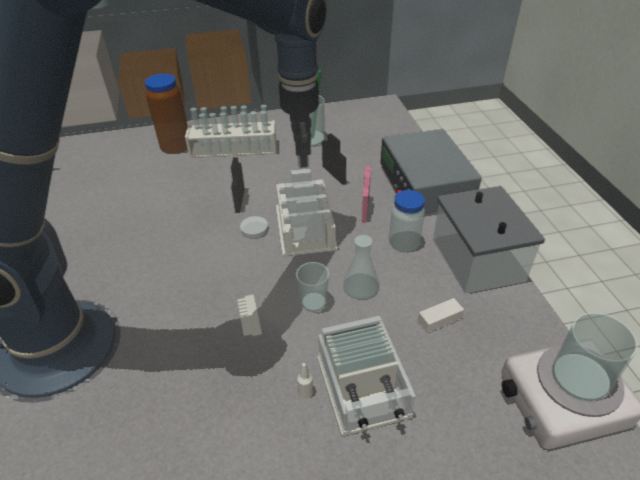

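The gripper hangs over the middle bay at side(302,140) and the rack is undisturbed. I'll descend and pinch.

Run:
```python
from h import *
manip.move_linear(rack(0,-.003,.166),q(RA),vel=.08); st('down')
jaws.set_gripper(0.0,20); st('pinch'); manip.hold(.2); st()
cv2.imwrite('pics/s2p.png',imaging.snapshot('side'))
crop('pics/s2p.png',245,90,120,170,4,'pics/s2pc.png')
```

```text
down t5.28 p [0.5264 0.2155 0.1666] F [0.22 0.07 1.4 ] M [ 0.041 -0.007  0.016] gap 40.00
pinch t5.63 p [0.5264 0.2155 0.1664] F [ 0.11 -0.26  1.46] M [ 0.079  0.044 -0.022] gap 11.52
 t5.83 p [0.5264 0.2156 0.1664] F [-0.18 -0.08  3.6 ] M [ 0.073  0.033 -0.014] gap 11.62
```

View pics/s2pc.png

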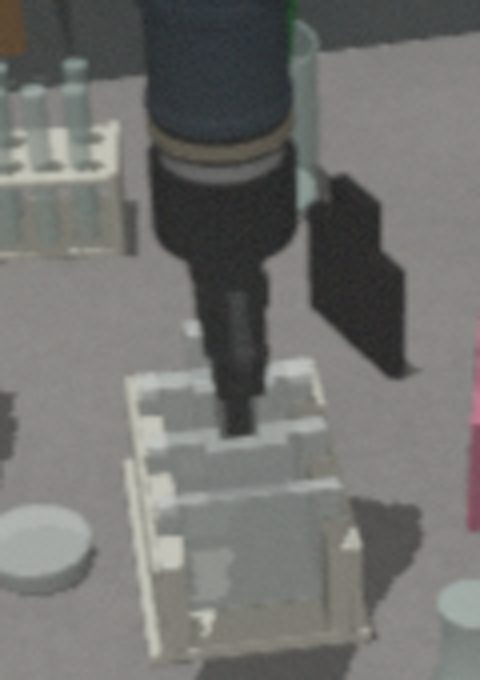

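The pinch reads 11.5–11.6 mm, so the middle filler is the 12 mm one; 9 and 15 are each about 3 mm away. In the picture the fingers hold the middle tab squarely. I'll grip harder and lift.

Run:
```python
from h import *
jaws.set_gripper(0.0,60); st('grip'); 
s=manip.sense(); p=s['ee_pos'].copy()
p[2]+=.02; manip.move_linear(p,q(RA),vel=.05); st('up20')
p[2]=.33; manip.move_linear(p,q(RA),vel=.15); st('up')
manip.goto(box(0,-.0112,.33),q(BA)); manip.hold(.3); st('over box'); print(manip.sense()['qpos'].round(3))
cv2.imwrite('pics/s3.png',imaging.snapshot('side'));cv2.imwrite('pics/t3.png',imaging.snapshot('top'))
```

```text
grip t6.10 p [0.5265 0.2156 0.1665] F [0.68 1.04 4.72] M [ 0.044 -0.01  -0.014] gap 11.24
up20 t6.66 p [0.5265 0.2153 0.1865] F [ 0.29  0.63 -1.74] M [-0.038 -0.032  0.02 ] gap 11.03
up t7.77 p [0.5261 0.2151 0.3289] F [-0.36 -0.76 -2.16] M [-0.014 -0.037  0.011] gap 10.96
over box t9.72 p [ 0.536  -0.2327  0.3301] F [-0.7   0.18 -0.46] M [ 0.062 -0.    -0.021] gap 11.12
[ 1.038  0.458 -0.957  1.685  0.397  1.207 -1.559]
```

View pics/s3.png

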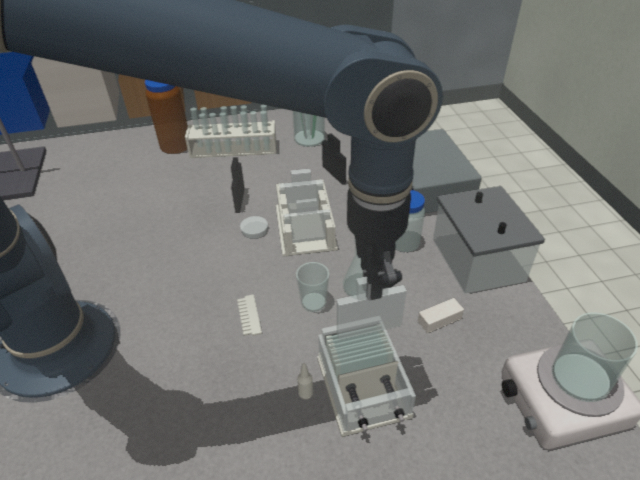

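View pics/t3.png

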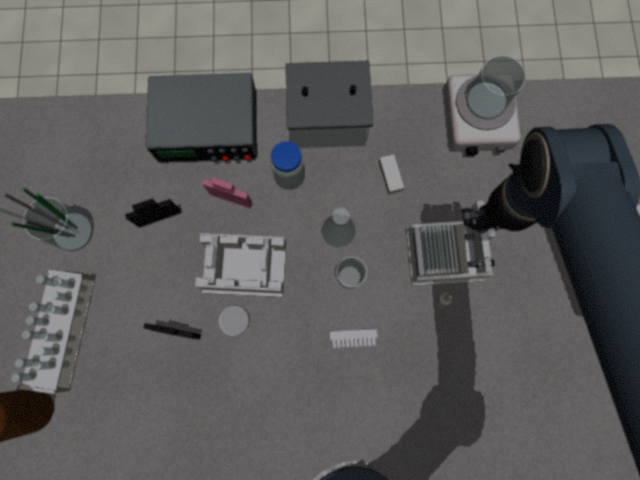

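The filler hangs upright below the gripper at side(370,305), and the rack's other two are in place. I'll lower to just above the box and check x alignment.

Run:
```python
from h import *
manip.move_linear(box(0,-.0112,.2635),q(BA),vel=.1); manip.hold(.3); st('low')
cv2.imwrite('pics/s4.png',imaging.snapshot('side'));cv2.imwrite('pics/t4.png',imaging.snapshot('top'))
crop('pics/s4.png',305,260,120,130,6,'pics/s4c.png')
crop('pics/t4.png',400,200,110,90,7,'pics/t4c.png')
```

```text
low t10.93 p [ 0.5359 -0.2334  0.264 ] F [-0.96  1.18 -1.25] M [0.017 0.011 0.015] gap 11.25
```

View pics/s4c.png

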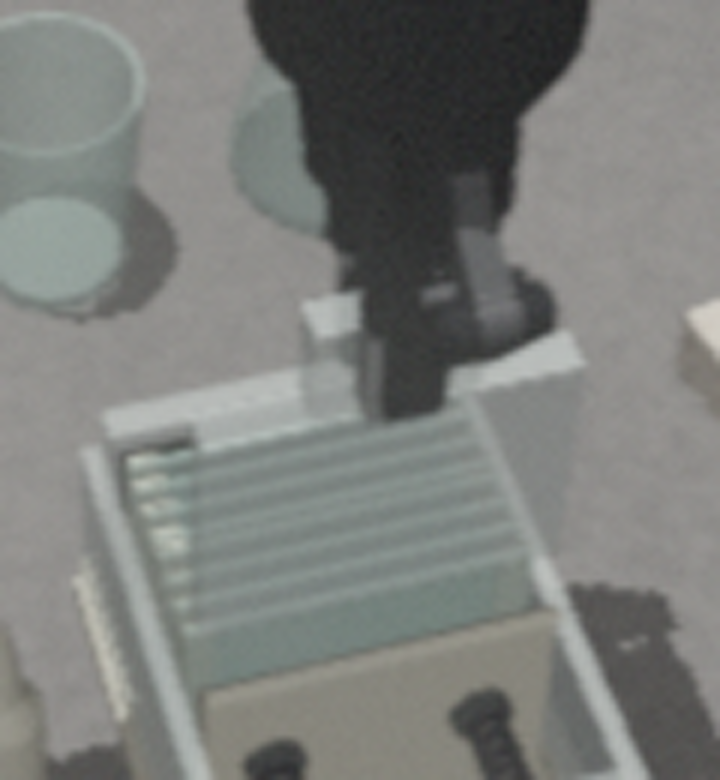

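View pics/t4c.png

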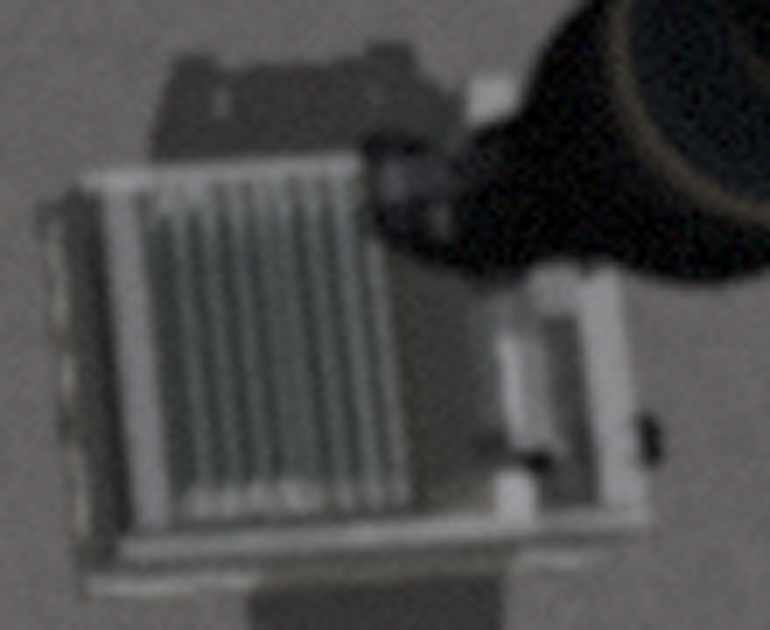

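Run:
```python
from h import *
s=manip.sense(); c=s['ee_pos'][:2]; 
def fr(n,x,y,z): 
    P=[*(c+r2(BA)@[x,y]),z]; return proj(n,P)
zb=s['ee_pos'][2]-.1565
S=lambda p:((p-[305,260])*6+2.5).round(0)
for x in(-.05,.05):
  for y in(-.006,.006):
    for z in(zb,zb+.08): print('corner',x,y,round(z,4),S(fr('side',x,y,z)))
for x in(-.022,.022):
    print('tabtop',x,S(fr('side',x,-.006,zb+.114)),S(fr('side',x,.006,zb+.114)))
# box walls inside x edges at z72 and lip top
for x in(-.0525,.0525): print('wall',x,S(proj('side',box(x,-.04,.072))),S(proj('side',box(x,.03,.072))))
for x in(-.05,.05): print('glass edge',S(proj('side',box(x,-.0032,.09))),'lip',S(proj('side',box(x,-.0032-.0185,.09))))
```

```text
corner -0.05 -0.006 0.1072 [200. 642.]
corner -0.05 -0.006 0.1872 [202. 454.]
corner -0.05 0.006 0.1072 [187. 604.]
corner -0.05 0.006 0.1872 [188. 416.]
corner 0.05 -0.006 0.1072 [560. 556.]
corner 0.05 -0.006 0.1872 [586. 367.]
corner 0.05 0.006 0.1072 [544. 520.]
corner 0.05 0.006 0.1872 [569. 331.]
tabtop -0.022 [315. 341.] [300. 303.]
tabtop 0.022 [490. 302.] [473. 265.]
wall -0.0525 [214. 791.] [144. 577.]
wall 0.0525 [588. 699.] [498. 494.]
glass edge [185. 635.] lip [204. 693.]
glass edge [536. 552.] lip [560. 607.]
```

Run:
```python
from h import *
crop('pics/s4.png',325,310,90,80,8,'pics/s4d.png')
```

```text
(no output)
```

View pics/s4d.png

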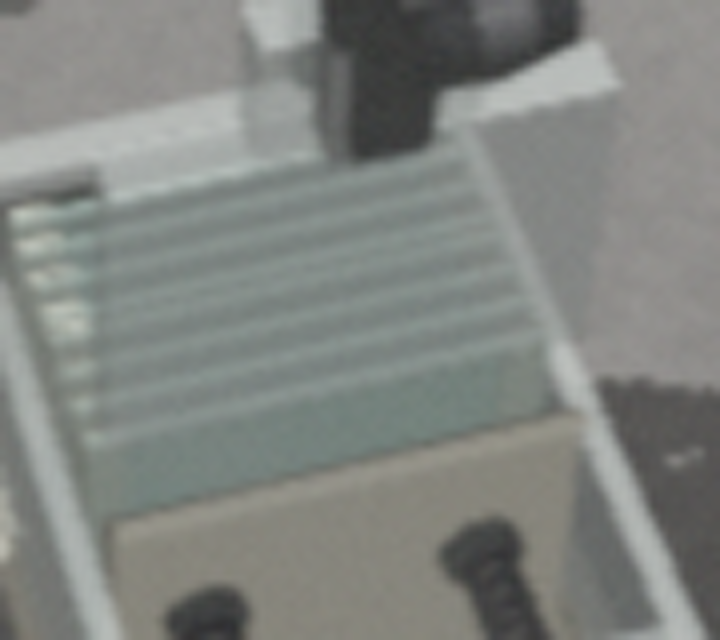

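Filler corners in the picture match the prediction within about 0.5 mm: far top right (570,332) seen against (569,331) predicted. Glass and lip edges also agree, so x is centred. Now I'll go into the lip and feel for the glass.

```bash
cat >> h.py <<'E'
def F(n=6):
    a=[]
    for _ in range(n): manip.hold(.02); a.append(manip.sense()['force'])
    return np.mean(a,0)
def by():
    s=manip.sense(); v=r2(BA).T@(s['ee_pos'][:2]-BC); return v.round(5),round(float(s['ee_pos'][2]),5)
E
python3 - <<'E'
from h import *
manip.move_linear(box(0,-.0112,.250),q(BA),vel=.06); F0=F(15); print('F0',F0.round(2))
manip.move_linear(box(0,-.0112,.2435),q(BA),vel=.03); print('in',(F(8)-F0).round(2),by(),manip.sense()['clock'])
y=-.0112
for i in range(12):
    y+=.0005; manip.move_linear(box(0,y,.2435),q(BA),vel=.01); d=F(5)-F0
    print(round(y,4),d.round(2),by())
    if abs(d[1])>2.5 or abs(d[2])>4: break
print(manip.sense()['clock'])
E
```

```text
F0 [ 0.02  0.19 -0.99]
in [-0.42 -0.28 -0.44] (array([ 9.000e-05, -1.118e-02]), 0.24358) 12.1583
-0.0107 [-0.02 -0.15  0.23] (array([ 2.000e-05, -1.068e-02]), 0.24357)
-0.0102 [-0.03 -0.   -0.09] (array([ 0.     , -0.01022]), 0.24353)
-0.0097 [ 0.17 -1.53 -0.25] (array([-1.000e-05, -1.001e-02]), 0.24352)
-0.0092 [ 0.44 -2.73 -0.51] (array([-0.     , -0.00971]), 0.24355)
13.4917
```

Glass felt at tool y ≈ −10.1 mm in the box frame, so the face is at about −4.1 mm, against −3.2 to −4 seen. I'll back off to just touching and descend in steps, watching the force.

Run:
```python
from h import *
y=-.0102
manip.move_linear(box(0,y,.2435),q(BA),vel=.02); F0=np.array([.02,.19,-.99]); print((F(6)-F0).round(2))
z=.2435
while z>.214:
    z-=.002; manip.move_linear(box(0,y,z),q(BA),vel=.02); d=F(3)-F0
    print('bottom %.4f'%(z-.1565),d.round(2),by(),manip.sense()['ft_torque'].round(2))
    if np.linalg.norm(d)>18: print('STOP'); break
print(manip.sense()['clock'])
```

```text
[ 0.21 -1.47  0.14]
bottom 0.0850 [ 0.49 -1.65 -1.34] (array([ 1.000e-05, -1.007e-02]), 0.24131) [-0.37 -0.17  0.05]
bottom 0.0830 [ 0.72 -1.44 -1.07] (array([-9.000e-05, -1.009e-02]), 0.23931) [-0.29 -0.14  0.02]
bottom 0.0810 [ 0.71 -0.86  1.05] (array([ 0.00012, -0.01002]), 0.23762) [-0.19 -0.05  0.12]
bottom 0.0790 [-0.6  -0.75  5.99] (array([ 0.00054, -0.00991]), 0.23653) [-0.13  0.24  0.15]
bottom 0.0770 [-1.26 -0.76  9.2 ] (array([ 0.00091, -0.00987]), 0.23526) [-0.07  0.42  0.2 ]
bottom 0.0750 [ 0.64 -0.46  5.95] (array([ 0.00117, -0.00988]), 0.23295) [-0.14 -0.02  0.26]
bottom 0.0730 [ 0.83 -0.11  6.38] (array([ 0.00114, -0.00996]), 0.23064) [-0.07 -0.27  0.2 ]
bottom 0.0710 [ 2.28 -0.45  6.17] (array([ 0.00096, -0.01001]), 0.22826) [-0.07 -0.59  0.29]
bottom 0.0690 [ 2.68 -0.63  5.08] (array([ 0.00052, -0.01008]), 0.22577) [-0.06 -0.73  0.24]
bottom 0.0670 [2.58 0.05 4.13] (array([ 0.00015, -0.01008]), 0.22349) [ 0.02 -0.78  0.25]
bottom 0.0650 [2.29 0.4  3.73] (array([-0.00015, -0.0101 ]), 0.2213) [ 0.08 -0.63  0.23]
bottom 0.0630 [ 1.29 -0.11  3.62] (array([-0.00031, -0.0101 ]), 0.21918) [ 0.11 -0.48  0.25]
bottom 0.0610 [1.25 1.01 3.54] (array([-0.0003, -0.0101]), 0.21717) [ 0.14 -0.31  0.26]
bottom 0.0590 [0.42 0.74 2.86] (array([-0.00025, -0.01011]), 0.2152) [ 0.21 -0.15  0.23]
bottom 0.0570 [0.73 1.18 2.67] (array([-0.00015, -0.01012]), 0.21323) [ 0.25 -0.15  0.24]
18.3417
```

Run:
```python
from h import *
cv2.imwrite('pics/s5.png',imaging.snapshot('side'))
crop('pics/s5.png',305,260,120,130,6,'pics/s5c.png')
```

```text
(no output)
```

View pics/s5c.png

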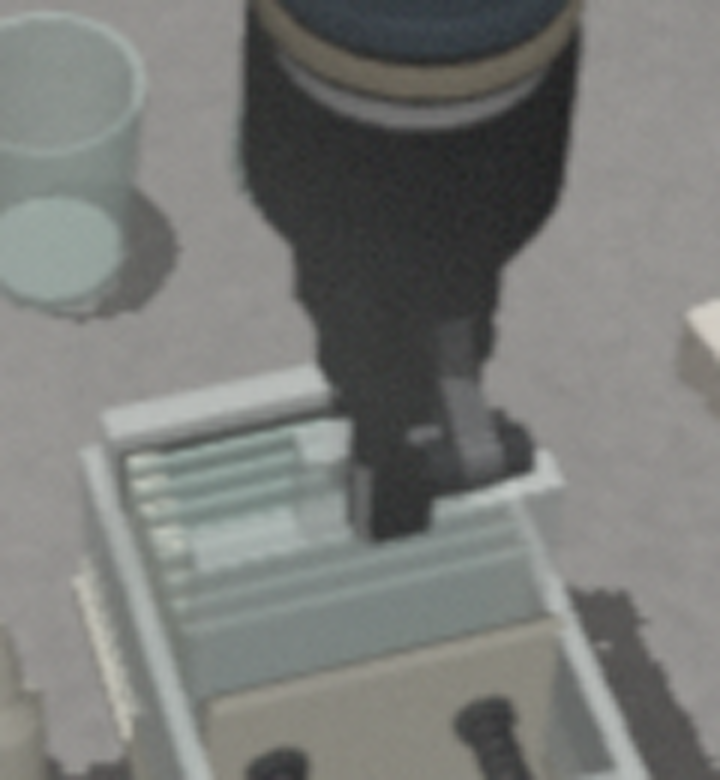

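The filler is in the gap. The plate's right corner moved from (556,610) to (559,618), about 2–3 mm back. I'll continue down.

Run:
```python
from h import *
y=-.0102; F0=np.array([.02,.19,-.99]); z=.2135
while z>.164:
    z-=.003 if z>.178 else .001; manip.move_linear(box(0,y,z),q(BA),vel=.025); d=F(3)-F0
    print('bottom %.4f'%(z-.1565),d.round(2),by(),manip.sense()['ft_torque'].round(2))
    if d[2]>14 or np.linalg.norm(d)>18: print('STOP'); break
print(manip.sense()['clock'])
cv2.imwrite('pics/s6.png',imaging.snapshot('side'))
crop('pics/s6.png',305,260,120,130,6,'pics/s6c.png')
```

```text
bottom 0.0540 [1.2  0.65 2.3 ] (array([-1.000e-05, -1.014e-02]), 0.21021) [ 0.3  -0.29  0.21]
bottom 0.0510 [1.13 1.51 1.22] (array([ 4.000e-05, -1.014e-02]), 0.20722) [ 0.36 -0.45  0.33]
bottom 0.0480 [2.09 1.11 1.86] (array([ 3.000e-05, -1.013e-02]), 0.20425) [ 0.36 -0.46  0.24]
bottom 0.0450 [1.76 1.52 1.27] (array([-2.000e-05, -1.015e-02]), 0.20124) [ 0.4  -0.49  0.21]
bottom 0.0420 [1.43 2.01 1.26] (array([-5.000e-05, -1.013e-02]), 0.19822) [ 0.43 -0.49  0.22]
bottom 0.0390 [1.67 2.06 1.23] (array([-9.000e-05, -1.018e-02]), 0.1952) [ 0.52 -0.44  0.24]
bottom 0.0360 [1.83 2.47 0.88] (array([-9.000e-05, -1.013e-02]), 0.19219) [ 0.46 -0.47  0.24]
bottom 0.0330 [1.63 2.28 0.56] (array([-6.000e-05, -1.017e-02]), 0.18922) [ 0.53 -0.46  0.22]
bottom 0.0300 [1.26 2.88 0.84] (array([-8.000e-05, -1.016e-02]), 0.1862) [ 0.55 -0.47  0.22]
bottom 0.0270 [1.1  2.24 1.08] (array([-3.000e-05, -1.016e-02]), 0.18322) [ 0.57 -0.44  0.29]
bottom 0.0240 [1.21 2.65 0.58] (array([-4.000e-05, -1.015e-02]), 0.18025) [ 0.66 -0.46  0.22]
bottom 0.0210 [1.81 2.8  0.3 ] (array([-5.000e-05, -1.015e-02]), 0.1
[... 352 characters left out ...]
5, -1.016e-02]), 0.17337) [ 0.78 -0.25  0.31]
bottom 0.0160 [0.49 3.58 2.3 ] (array([-2.000e-05, -1.015e-02]), 0.17237) [ 0.79 -0.28  0.26]
bottom 0.0150 [0.71 3.65 2.49] (array([-0.     , -0.01017]), 0.17141) [ 0.84 -0.22  0.24]
bottom 0.0140 [0.97 4.06 2.27] (array([-0.     , -0.01015]), 0.17042) [ 0.84 -0.25  0.17]
bottom 0.0130 [0.88 3.35 2.08] (array([-2.000e-05, -1.016e-02]), 0.16939) [ 0.83 -0.23  0.26]
bottom 0.0120 [0.67 3.91 3.31] (array([ 2.000e-05, -1.017e-02]), 0.16849) [ 0.86 -0.2   0.21]
bottom 0.0110 [-2.36  3.96  9.66] (array([ 0.00012, -0.01005]), 0.16845) [0.96 0.37 0.22]
bottom 0.0100 [-4.24  4.29 16.7 ] (array([ 0.00015, -0.01   ]), 0.16846) [1.09 0.9  0.22]
STOP
25.4917
```

View pics/s6c.png

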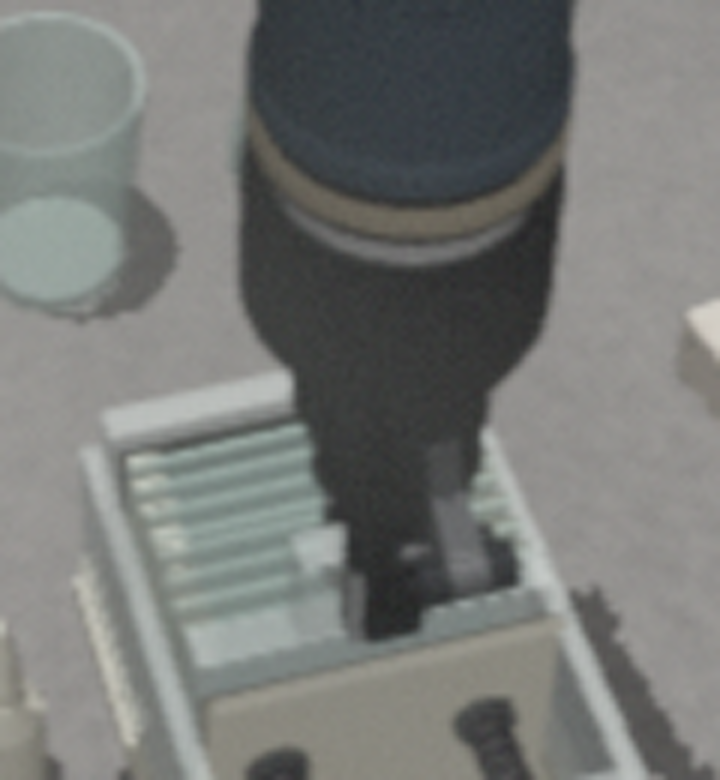

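The floor was met at tool z 0.1685, exactly where 12 mm bottom height predicts. I'll relax the push, let go and retreat.

Run:
```python
from h import *
manip.move_linear(box(0,-.0102,.1684),q(BA),vel=.02); st('relaxed')
jaws.set_gripper(.035,20); manip.hold(.2); st('open')
p=manip.sense()['ee_pos'].copy()
manip.move_linear([p[0],p[1],.30],q(BA),vel=.1); st('up')
manip.goto([.42,-.48,.33],q(BA)); manip.hold(.3); st('away')
cv2.imwrite('pics/s7.png',imaging.snapshot('side'));cv2.imwrite('pics/t7.png',imaging.snapshot('top'))
crop('pics/s7.png',305,290,120,130,6,'pics/s7c.png')
crop('pics/t7.png',400,200,110,90,7,'pics/t7c.png')
```

```text
relaxed t25.79 p [ 0.5357 -0.2324  0.1685] F [-0.08  2.68  5.03] M [0.896 0.072 0.232] gap 11.15
open t26.35 p [ 0.5357 -0.2326  0.1683] F [ 0.19 -0.19 -0.77] M [ 0.033  0.043 -0.027] gap 35.32
up t27.82 p [ 0.5353 -0.2326  0.2992] F [-0.08 -0.86 -0.36] M [-0.023 -0.048 -0.017] gap 34.78
away t29.18 p [ 0.4209 -0.4789  0.3301] F [-0.53  0.25 -0.63] M [-0.038 -0.011 -0.006] gap 34.93
```

View pics/s7.png

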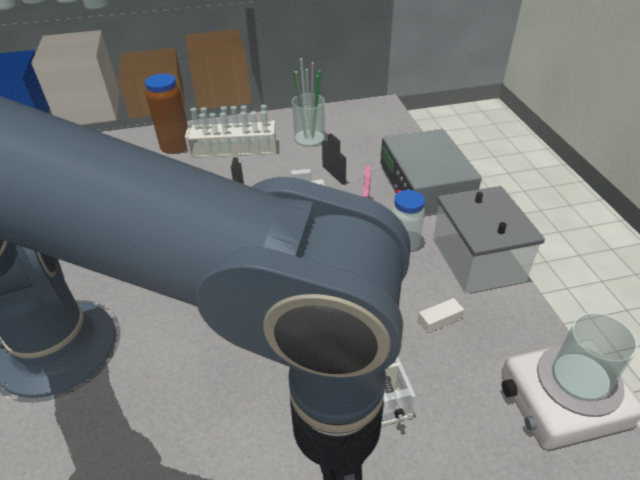

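View pics/s7c.png

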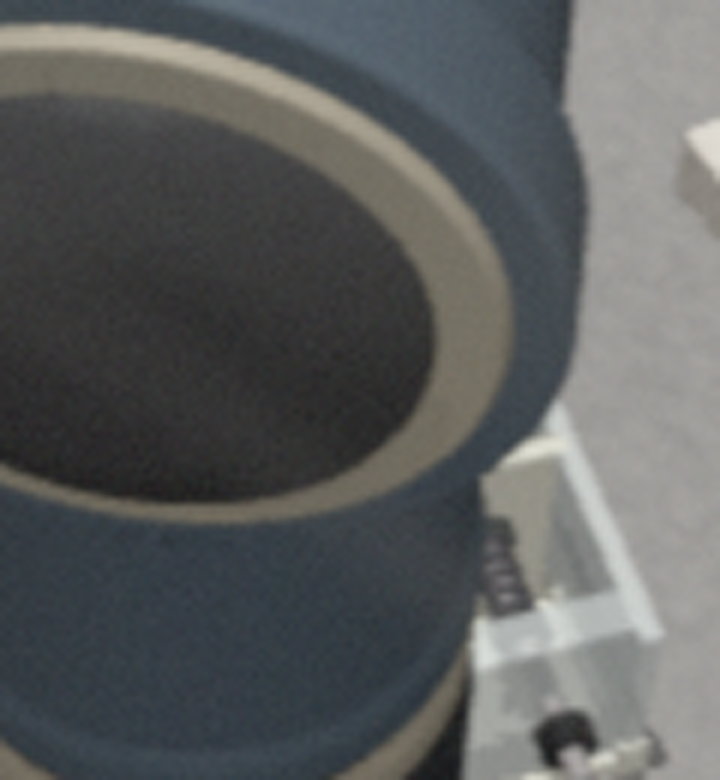

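View pics/t7c.png

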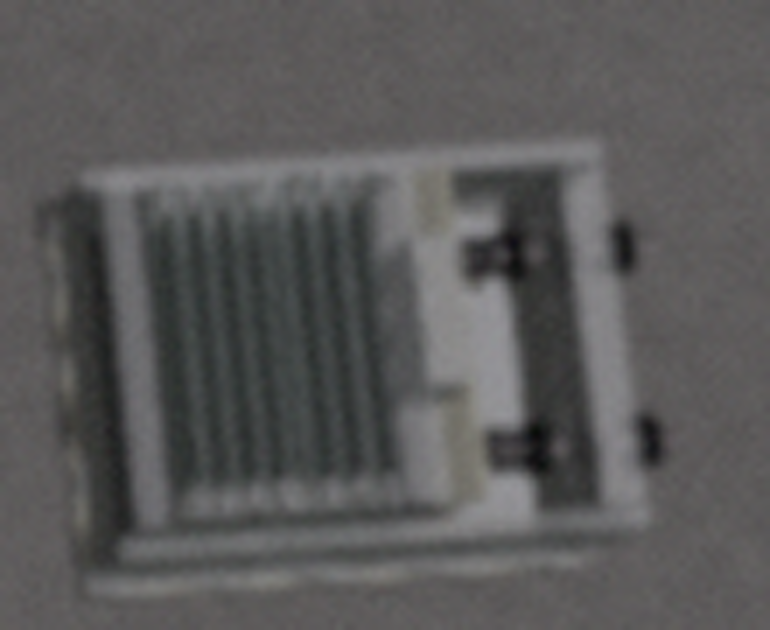

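From above the filler stands in the gap at crop (400–450, 170–510), and the plate has moved about 10 crop px (≈2.8 mm). The arm blocks the side view, so I'll move it to the start pose for a clear look.

Run:
```python
from h import *
manip.goto([.188,-.648,.304],q(np.radians(16))); manip.hold(.2); st('away')
cv2.imwrite('pics/s8.png',imaging.snapshot('side'));cv2.imwrite('pics/t8.png',imaging.snapshot('top'))
crop('pics/s8.png',225,150,200,270,3,'pics/s8c.png')
crop('pics/s8.png',225,180,200,150,4,'pics/s8c.png'); crop('pics/s8.png',305,300,120,100,6,'pics/s8d.png')
a=cv2.imread('pics/t0.png') if False else cv2.imread('pics/top0.png'); b=cv2.imread('pics/t8.png')
d=cv2.absdiff(cv2.GaussianBlur(a,(5,5),0),cv2.GaussianBlur(b,(5,5),0)).max(2)
n,l,s,c=cv2.connectedComponentsWithStats((d>18).astype(np.uint8)); print([s[i].tolist() for i in range(1,n) if s[i,4]>15])
a=cv2.imread('pics/side0.png'); b=cv2.imread('pics/s8.png')
d=cv2.absdiff(cv2.GaussianBlur(a,(5,5),0),cv2.GaussianBlur(b,(5,5),0)).max(2)
n,l,s,c=cv2.connectedComponentsWithStats((d>18).astype(np.uint8)); print([s[i].tolist() for i in range(1,n) if s[i,4]>15])
```

```text
away t30.59 p [ 0.19   -0.6471  0.3045] F [-0.47 -0.31 -1.08] M [-0.019 -0.013  0.048] gap 35.10
[[453, 225, 6, 13, 60], [460, 234, 7, 20, 79], [234, 237, 15, 49, 441], [457, 256, 7, 16, 82], [234, 279, 5, 6, 22], [355, 361, 275, 119, 10329], [525, 407, 115, 73, 3818], [328, 465, 19, 9, 86]]
[[294, 185, 18, 3, 34], [287, 195, 33, 6, 101], [321, 197, 5, 4, 18], [282, 201, 5, 4, 16], [8, 206, 24, 14, 226], [0, 211, 19, 64, 783], [34, 216, 37, 73, 750], [19, 220, 36, 64, 1039], [297, 223, 15, 3, 23], [20, 240, 14, 47, 145], [83, 307, 20, 8, 117], [112, 316, 5, 10, 30], [75, 342, 103, 138, 7930], [354, 343, 27, 11, 159], [4, 344, 7, 6, 28], [337, 352, 58, 20, 314], [339, 361, 58, 16, 143], [341, 365, 57, 15, 109], [85, 367, 7, 7, 31], [0, 372, 74, 108, 5491], [346, 383, 8, 4, 16], [359, 391, 26, 8, 80]]
```

View pics/s8c.png

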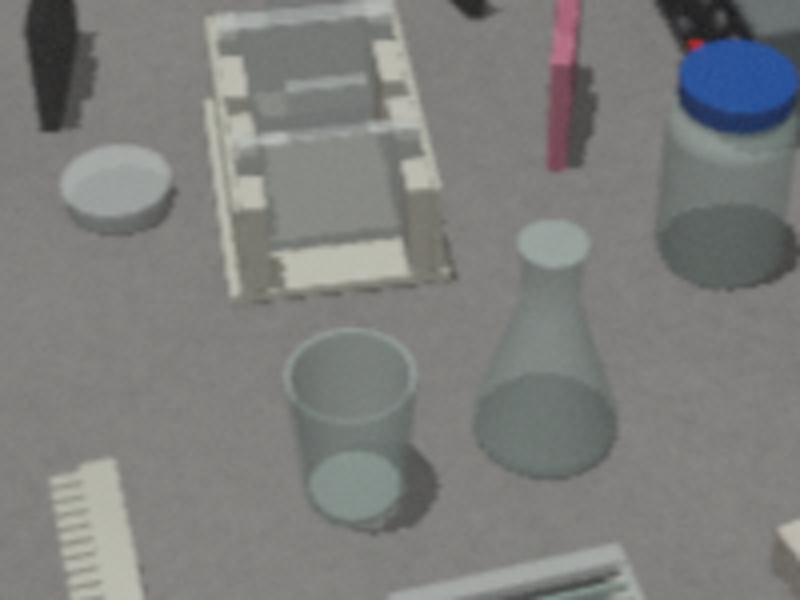

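View pics/s8d.png

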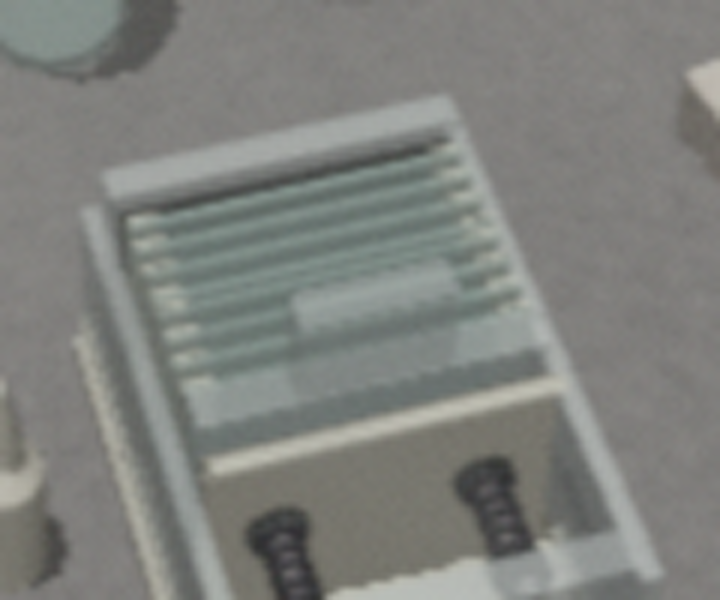

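Only the filler, the plate and the vacated bay have changed besides the arm and its shadow. The filler is square in the gap, parallel to the glass, with the plate lip moved back. I'll do one numeric check, then hand in.

Run:
```python
from h import *
S=lambda p,z:(r2(BA).T@(toplane('side',(305+p[0]/6-.42,300+p[1]/6-.42),z)[:2]-BC)).round(4)
print('tab top rear corners',S((290,293),.126),S((452,258),.126),'shoulder front',S((200,427),.092),S((545,345),.092))
from scipy.ndimage import map_coordinates as mc
ys=np.arange(-.012,-.036,-.0005)
for n in('side0','s8'):
  im=cv2.imread(f'pics/{n}.png')[:,:,2].astype(float)
  for x in(-.035,-.02,.03):
    P=np.array([proj('side',box(x,y,.09)) for y in ys]); v=mc(im,[P[:,1],P[:,0]],order=1); w=np.clip(v-145,0,None)
    print(n,x,'lip ridge y mm',round(float((w*ys).sum()/w.sum()*1000),2))
manip.job_done()
```

```text
tab top rear corners [-0.0216 -0.0036] [ 0.023  -0.0044] shoulder front [-0.0493 -0.015 ] [ 0.0479 -0.0152]
side0 -0.035 lip ridge y mm -23.9
side0 -0.02 lip ridge y mm -23.95
side0 0.03 lip ridge y mm -23.93
s8 -0.035 lip ridge y mm -26.49
s8 -0.02 lip ridge y mm -26.51
s8 0.03 lip ridge y mm -26.41
the job is handed in; nothing more can be done
```

The 12 mm filler stands home on the floor of the box, let go, and the job is handed in at about 31 s of the 72 s allowed. No verdict is reported back.

- **Finding it:** I pinched only the middle filler in the rack. It read 11.5–11.6 mm, about 3 mm from either of the other sizes, so I did not pinch the other two.
- **Inserting it:** I felt the glass lightly (under 3 N), about 1 mm further to −y than one camera estimate, and used the felt position. Lowering in steps took at most about 9 N. The floor came at the predicted tool height, with a push of about 17 N there.
- **Plate:** the lip moved back 2.5–2.6 mm at all three points checked, about what a 12 mm filler should give.
- **Squareness:** the tab and shoulder edges are parallel to the glass within about 1 mm over their length, around 0.02 rad. The shoulder's front edge measured about 1 mm farther from the glass than expected, within calibration error.
- **Surroundings:** before-and-after pictures differ only at the filler, the plate, the emptied bay, and the arm with its shadow. The other two fillers and the bystanders look unmoved.

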